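Load the lidded moulds into the warming drawer

TASK

Stand the three lidded steel moulds (one large, two small) in the fitting pockets of the pulled-out warming drawer, each fully down in its pocket and upright. The pocket plate is clamped somewhere along its sideways adjustment, so feel or look for where the pockets really are. When all three are in, push the drawer gently fully shut without slamming it, and leave the other things on the worktop where they are.

Things in the scene. Friction and masses are not known exactly. Their poses are not given: they have to be found in the camera images.
- tray_ref (a point): point on the drawer's tray (moves with it), in the middle of the tray, level with the top of the dark steel pocket plate, 45 mm above the table. x points horizontally into the unit (the way the tray shuts), y sideways along the row of pockets, z up. The tray's front panel (8 mm thick, top 40 mm above this point) stands 75 mm from it in -x
- pocket_large (a point): where the large (65 mm diameter) round pocket's mouth would be if the pocket plate were in the middle of its adjustment (tray_ref x = 0, y = +82 mm, z = 0; 2 mm chamfer). Plate: 110 mm in x, 250 mm in y, 25 mm thick, clamped up to 12 mm off its middle in +y or -y; all pockets shift together and this shift is not tracked
- pocket_middle (a point): where the middle, small (53 mm diameter) round pocket's mouth would be if the pocket plate were in the middle of its adjustment (tray_ref x = 0, y = -8 mm, z = 0; 2 mm chamfer). The true pocket is shifted with the plate
- pocket_end (a point): where the end, small (53 mm diameter) round pocket's mouth would be if the pocket plate were in the middle of its adjustment (tray_ref x = 0, y = -88 mm, z = 0; 2 mm chamfer). The true pocket is shifted with the plate. In all pockets the tray's floor is 25 mm below the plate's top: a seated mould's top is 55 mm above the plate
- tray_bar (a point): middle of the tray's horizontal handle bar, 12 mm thick, 180 mm long in y, 56 mm in front of the unit's face when shut, 73 mm above the table (131 mm from tray_ref in -x); same axes as tray_ref
- tray (a joint): how far the tray is pulled out of the unit in m: 0 is fully shut, 0.195 fully out; it slides stiffly, with about 8 N of friction, and stays where it is left
- warmer: low stainless warming drawer unit, fixed, 260 mm deep (x), 330 mm wide (y), 135 mm high; origin at the centre of its underside, its open front (at x = -130 mm) from which the tray slides faces its -x; the opening's roof is 117 mm above the table, seated moulds (tops at 100 mm) pass below it, unseated ones do not
- mould_large: closed, straight-sided round steel mould with a flat lid, 62 mm diameter, 80 mm tall, foot edge bevelled 2 mm, about 300 g, standing upright on the table; origin at the centre of its underside, z up its axis
- mould_a: closed, straight-sided round steel mould with a flat lid, 50 mm diameter, 80 mm tall, foot edge bevelled 2 mm, about 200 g, standing upright on the table; origin at the centre of its underside, z up its axis
- mould_b: closed, straight-sided round steel mould with a flat lid, 50 mm diameter, 80 mm tall, foot edge bevelled 2 mm, about 200 g, standing upright on the table; origin at the centre of its underside, z up its axis
- mill: bystander: dark wooden pepper mill, 48 mm wide, 115 mm tall; origin under its foot
- can: bystander: spray can with white label, 54 mm diameter, 150 mm tall; origin under its foot
- ramekin: bystander: white open ceramic ramekin, 84 mm across, 50 mm tall; origin under its foot
- spatula: bystander: white-handled spatula, 260 mm long, lying flat along its x axis
Things that resemble listed ones, but are neither listed nor needed, are in the scene too. What is shaped like the mould_large but pink is not meant.

How it is judged (in metres and radians):
On the way:
1. all three moulds stand fully down in pockets while the drawer is still pulled out by more than 100 mm (z of mould_large in the frame of tray_ref between -0.032 and -0.02 m and angle between each of mould_large, mould_a, mould_b's own z axis and vertical below 0.12 rad and x of mould_large in the frame of tray_ref between -0.02 and 0.02 m and y of mould_large in the frame of tray_ref between -0.11 and 0.11 m and z of mould_a in the frame of tray_ref between -0.032 and -0.02 m and x of mould_a in the frame of tray_ref between -0.02 and 0.02 m and y of mould_a in the frame of tray_ref between -0.11 and 0.11 m and z of mould_b in the frame of tray_ref between -0.032 and -0.02 m and x of mould_b in the frame of tray_ref between -0.02 and 0.02 m and y of mould_b in the frame of tray_ref between -0.11 and 0.11 m and value of joint tray above 0.1 m), for 0.2 s.
At the end, for the whole second after the job is handed in: The drawer is shut to within 8 mm and each mould stands in a pocket of the plate: its underside at least 20 mm below the plate's top, upright within 0.12 rad, at rest (z of mould_large in the frame of tray_ref between -0.032 and -0.02 m and angle between each of mould_large, mould_a, mould_b's own z axis and vertical below 0.12 rad and x of mould_large in the frame of tray_ref between -0.02 and 0.02 m and y of mould_large in the frame of tray_ref between -0.11 and 0.11 m and z of mould_a in the frame of tray_ref between -0.032 and -0.02 m and x of mould_a in the frame of tray_ref between -0.02 and 0.02 m and y of mould_a in the frame of tray_ref between -0.11 and 0.11 m and z of mould_b in the frame of tray_ref between -0.032 and -0.02 m and x of mould_b in the frame of tray_ref between -0.02 and 0.02 m and y of mould_b in the frame of tray_ref between -0.11 and 0.11 m and linear speed of each of mould_large, mould_a, mould_b below 0.02 m/s and value of joint tray below 0.008 m); the robot touches nothing.
It fails at once if the drawer is slammed (closing faster than 0.5 m/s) (velocity of joint tray below -0.5 m/s).
It fails at once if a bystander is moved more than 25 mm (distance of any of mill, can, ramekin, spatula from where it was at the start of the episode above 0.025 m).
It also fails if it takes over 72 s, if anything falls off the work surface, if the arm or the gripper's body presses on something with over 40 N, if the wrist force passes 120 N, or if a joint passes its speed limit or range.

ROBOT

A 6-joint arm with a two-finger parallel gripper is mounted at the origin on the work surface. World frame = base frame: x ahead of the robot, y to its left, z up, the work surface at z = 0. Lengths are in m, angles in degrees, forces in N, time in s.
With the tool pointing down it reaches from about 0.325 to 0.85 m from the base axis. Payload 15.5 kg.
Tool frame: the origin (TCP) lies at the very end of the fingers, on their centre line; the grasp point (between the pads) lies arm.grip_depth behind it (arm.grip_depth is the distance from the TCP to the grasp point, in m); z points along the fingers, y is the line along which they close (so a half turn about z gives the same grasp; the last joint's range is limited). The gripper opens to 91 mm and grips with 3 to 60 N. Pads are 32 mm wide; open, the fingers measure 118 mm over their backs; the gripper's body (76 mm by 178 mm) begins 60 mm behind the grasp point.
Start: joints at [-80.816, 28.281, 77.091, -0, 74.628, -5.472], TCP at [0.158, -0.605, 0.214] pointing down, gripper open.
Joint ranges: [-166.48, 166.48], [-47.26, 123.95], [12.59, 153.08], [-70.14, 250.14], [6.76, 159.57], [-176.63, 176.63]. Speed limits (degrees/s): [108.29, 108.29, 147.25, 172.46, 172.46, 172.46].

INTERFACE

Orientations are given as a 3x3 rotation matrix whose columns are the frame's x, y, z axes.
In Python, from rig import arm gives the robot as it stands. Calls block until the motion is done:
- arm.move_to(position, orientation): joint-space move of the TCP to a pose.
- arm.move_l(position, orientation=None, feed=0.15): straight line of the TCP; orientation=None keeps the orientation; feed is the mean speed in m/s.
- arm.move_joints(angles): joint-space move.
- arm.grip(opening): finger opening in m; the grip force is fixed at half the most; returns when the fingers have stopped.
- arm.sleep(seconds).
- arm.solve_ik(position, orientation): joint angles nearest the present ones, or None.
- arm.snapshot(name): name is "scene" or "side" or "wrist"; returns the picture (400x640x3 uint8, red, green, blue); there is no depth.
- arm.get_calibration(name): a dict with "intrinsics" (3x3 intrinsics, pixels), "cam_to_world" (4x4, takes a point from camera to world coordinates). Camera axes: x right, y down, z forward; pixel columns grow to the right and rows downward; lengths in m; the calibration is good to about 2 mm. The wrist camera is an equidistant fisheye: a pixel r from the principal point sees the ray r / f radians off the axis. A picture is of the moment at which its call begins: read the wrist's pose just before it. get_calibration takes no time and is no camera call; for the wrist camera it gives the pose at the moment of the call.
A pose or a line that the arm cannot do raises arm.Unreachable and nothing moves.
- arm.sign_off(): hands the job in; it is judged then, once.
Readings, each from a call of its own:
- arm.current_t(): time.
- arm.current_joint_positions(): joint angles.
- arm.current_dq(): joint speeds.
- arm.current_tau(): joint torques, N m.
- arm.current_ee_pos(): TCP position.
- arm.current_tool_rot(): TCP orientation.
- arm.current_force(): force on the tool from outside, world axes, zero at the start.
- arm.current_torque(): the same for the moment, N m.
- arm.current_width(): finger opening in m.
- arm.current_grasp_force(): force on a finger pad.
Only numpy, scipy, OpenCV 4.12 (cv2) and the standard library are available. Lean on these libraries where they do the work, as an engineer would, in place of code of your own. Each camera call takes 0.05 s, during which the arm holds its last target. There are 200 camera calls.

## Working session

There is one attempt and no reset: what is moved stays moved. The work goes in short steps, each a Python script; the robot and the scene stay as the last script left them, time stands still between calls to the robot, and variables do not carry over. Pictures are saved under pics/ and viewed, at most 10 in all, crops included, and the job is handed in when it is done.

```bash
ls; mkdir -p pics; python3 - <<'E'
from rig import arm
import cv2,numpy as np
for n in ["scene","side","wrist"]:
    c=arm.get_calibration(n); print(n,np.round(c["intrinsics"],1).tolist(),np.round(c["cam_to_world"],3).tolist())
    cv2.imwrite(f"pics/{n}0.png",arm.snapshot(n)[:,:,::-1])
a=cv2.imread("pics/scene0.png");cv2.imwrite("pics/scene0b.png",cv2.resize(a,(800,500),interpolation=cv2.INTER_CUBIC))
print(arm.grip_depth,arm.current_t(),arm.current_tool_rot())
E
```

```text
pics
scene [[392.9, 0.0, 317.9], [0.0, 392.9, 202.6], [0.0, 0.0, 1.0]] [[0.287, 0.621, -0.729, 1.323], [0.958, -0.195, 0.21, -0.233], [-0.012, -0.759, -0.651, 0.803], [0.0, 0.0, 0.0, 1.0]]
side [[504.9, 0.0, 321.3], [0.0, 504.9, 200.8], [0.0, 0.0, 1.0]] [[-0.838, -0.336, 0.429, -0.113], [-0.545, 0.517, -0.66, 0.969], [-0.0, -0.787, -0.616, 0.983], [0.0, 0.0, 0.0, 1.0]]
wrist [[309.7, 0.0, 320.3], [0.0, 309.7, 201.7], [0.0, 0.0, 1.0]] [[0.253, -0.935, -0.248, 0.228], [-0.967, -0.244, -0.065, -0.584], [0.0, 0.257, -0.967, 0.382], [0.0, 0.0, 0.0, 1.0]]
0.0188 0.15 [[ 9.67452393e-01  2.53053044e-01 -1.56335821e-04]
 [ 2.53053078e-01 -9.67451945e-01  9.34991724e-04]
 [ 8.53551074e-05 -9.44121242e-04 -9.99999551e-01]]
```

View pics/scene0.png

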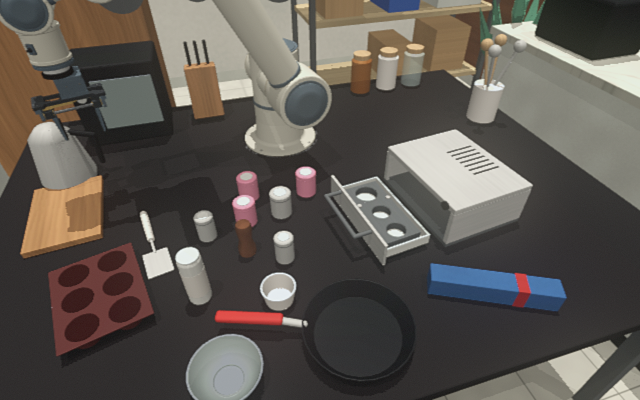

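View pics/side0.png

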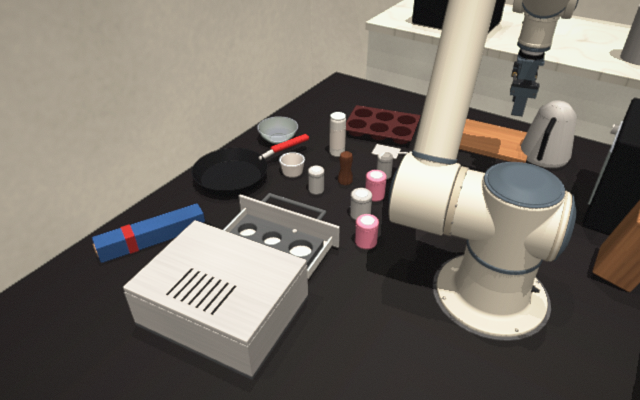

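The scene view has three steel candidates: (205,226), (280,202) and (284,247). There are pink look-alikes at (247,186), (245,210) and (306,181). The (280,202) one looks larger, so I take it as mould_large and the two smaller grey ones as a and b. I'll confirm this in enlarged crops.

```bash
python3 - <<'E'
import cv2
a=cv2.imread("pics/scene0.png")[155:275,180:340];cv2.imwrite("pics/c1.png",cv2.resize(a,None,fx=5,fy=5,interpolation=cv2.INTER_CUBIC))
a=cv2.imread("pics/scene0.png")[160:265,315:455];cv2.imwrite("pics/c2.png",cv2.resize(a,None,fx=5.5,fy=5.5,interpolation=cv2.INTER_CUBIC))
a=cv2.imread("pics/side0.png")[140:270,220:400];cv2.imwrite("pics/c3.png",cv2.resize(a,None,fx=4.4,fy=4.4,interpolation=cv2.INTER_CUBIC))
E
```

```text
(no output)
```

View pics/c1.png

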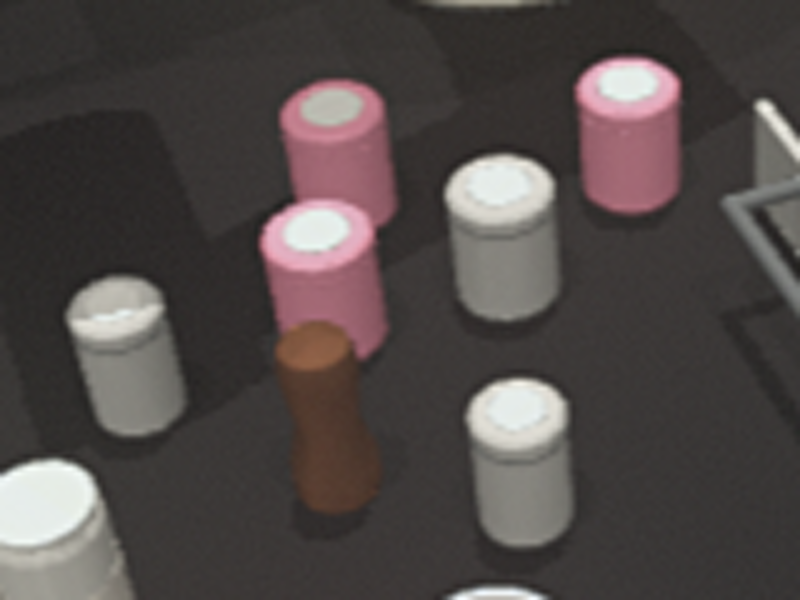

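View pics/c2.png

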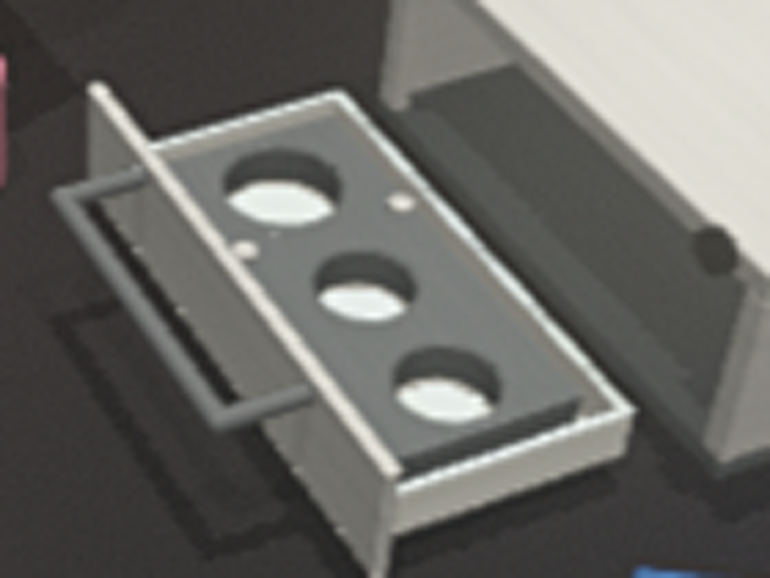

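View pics/c3.png

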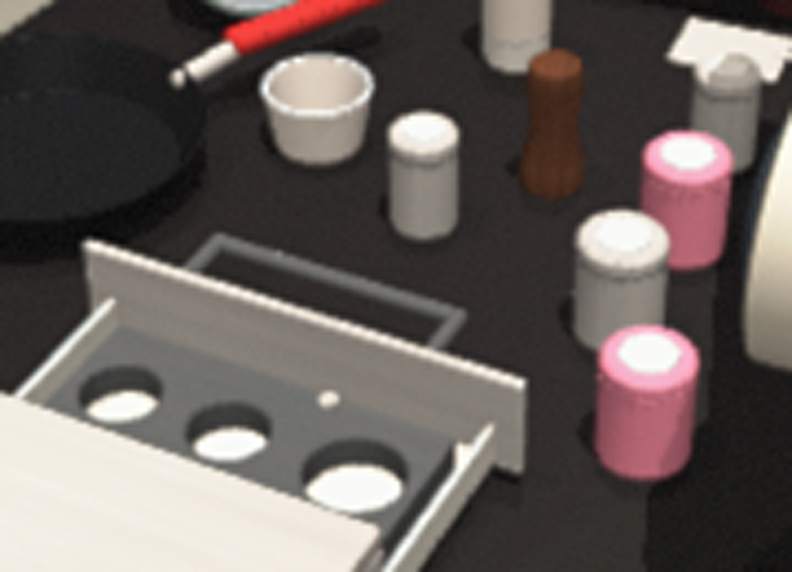

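The enlarged crop confirms it: the grey-steel cylinders are at (280,193), (203,217) and (284,238) in the scene image by their lid centres. The first is visibly wider, so it is mould_large. The pink ones and the brown mill are excluded. Next I triangulate.

```bash
cat > h.py <<'E'
import numpy as np
from rig import arm
def ray(n,p,c=None):
    c=c or arm.get_calibration(n); K=np.array(c["intrinsics"]);T=np.array(c["cam_to_world"])
    d=np.array([(p[0]-K[0,2])/K[0,0],(p[1]-K[1,2])/K[1,1],1.])
    if n=="wrist":
        r=np.hypot(d[0],d[1]); d=np.array([d[0]/r*np.sin(r),d[1]/r*np.sin(r),np.cos(r)])
    return T[:3,3],T[:3,:3]@d
def atz(n,p,z,c=None):
    o,d=ray(n,p,c); return o+d*(z-o[2])/d[2]
def proj(n,P,c=None):
    c=c or arm.get_calibration(n); K=np.array(c["intrinsics"]);T=np.array(c["cam_to_world"])
    q=(np.asarray(P)-T[:3,3])@T[:3,:3]
    if n=="wrist":
        r=np.linalg.norm(q[...,:2],axis=-1,keepdims=True); uv=q[...,:2]/r*np.arctan2(r,q[...,2:])
    else: uv=q[...,:2]/q[...,2:]
    return uv*K[0,0]+K[:2,2]
E
python3 - <<'E'
from h import *
s=lambda x,y,f,a,b:((x+.5)/f-.5+a,(y+.5)/f-.5+b)
A=lambda x,y:s(x,y,5,180,155); B=lambda x,y:s(x,y,5.5,315,160); C=lambda x,y:s(x,y,4.4,220,140)
for n,p,q,z in [("L",A(500,191),C(622,238),.08),("a",A(117,312),C(727,76),.08),("b",A(518,415),C(424,134),.08),
 ("pL",B(282,188),C(355,476),.045),("pM",B(365,286),C(229,433),.045),("pE",B(446,385),C(120,395),.045),
 ("f+",B(95,85),C(524,382),.085),("f-",B(398,472),C(88,243),.085),("mill",A(317,343),C(555,62),.115),("pink1",A(320,230),C(687,154),.08),("pink2",A(629,86),C(648,352),.08),("ram",(278,284),C(317,80),.05)]:
    print(n,np.round(atz("scene",p,z),4)[:2],np.round(atz("side",q,z),4)[:2])
E
```

```text
L [ 0.437  -0.0931] [ 0.4357 -0.0905]
a [ 0.4764 -0.3151] [ 0.4683 -0.3061]
b [ 0.618  -0.1235] [ 0.615  -0.1205]
pL [0.4776 0.1631] [0.4753 0.1673]
pM [0.5659 0.1741] [0.5638 0.1783]
pE [0.6459 0.1828] [0.6441 0.1876]
f+ [0.4071 0.0772] [0.411  0.0759]
f- [0.7262 0.1162] [0.728  0.1139]
mill [ 0.5718 -0.2153] [ 0.558  -0.2056]
pink1 [ 0.4406 -0.1989] [ 0.4455 -0.201 ]
pink2 [0.3598 0.0061] [0.3635 0.0039]
ram [ 0.7351 -0.165 ] [ 0.7478 -0.1727]
```

```bash
cat >> h.py <<'E'
import cv2
from scipy.ndimage import map_coordinates, gaussian_filter
from scipy.optimize import minimize
TY=np.array([-.1686,-.020,0]);TY/=np.linalg.norm(TY); TX=np.array([TY[1],-TY[0],0])
def Rt(y): y=np.array(y,float);y/=np.linalg.norm(y);z=np.array([0,0,-1.]);return np.column_stack([np.cross(y,z),y,z])
R=Rt(-TX)
t=np.linspace(0,2*np.pi,120,endpoint=False)
def circ(c,r,z): return np.c_[c[0]+r*np.cos(t),c[1]+r*np.sin(t),0*t+z]
def fitc(n,img,cal,c0,r,z,sign,span=.012):
    """centre of a circle radius r at height z; sign=+1 brighter inside"""
    g=gaussian_filter(img.astype(float).mean(2),.7); smp=lambda rr,c:map_coordinates(g,proj(n,circ(c,rr,z),cal)[:,::-1].T,order=1,mode='nearest')
    f=lambda c:-np.mean(np.clip(sign*(smp(r-.0015,c)-smp(r+.0015,c)),-5,60))
    G=np.arange(-span,span+.0001,.0015)
    b=min(((f((c0[0]+u,c0[1]+v)),c0[0]+u,c0[1]+v) for u in G for v in G))
    o=minimize(f,b[1:],method="Nelder-Mead",options=dict(initial_simplex=[b[1:],(b[1]+.001,b[2]),(b[1],b[2]+.001)]))
    return o.x,-o.fun
def look(p,z=.2):
    arm.move_to([p[0],p[1],z],R); return arm.get_calibration("wrist"),arm.snapshot("wrist")
E
python3 - <<'E'
from h import *
import pickle
s=[]
for p in [(.472,-.31),(.616,-.122),(.436,-.092),(.565,.176)]:
    c,i=look(p); s.append((p,c,i)); print(arm.current_t(),np.round(arm.current_joint_positions(),0))
pickle.dump(s,open("v.pkl","wb"))
for n in("scene","side"):s.append((None,arm.get_calibration(n),arm.snapshot(n)))
pickle.dump(s,open("v.pkl","wb"))
print([np.round(atz("scene",(188.6,255.6),.15),3),np.round(atz("side",(338,115),.15),3)])
E
cat > fit.py <<'E'
from h import *
import pickle
s=pickle.load(open("v.pkl","rb")); M=[]
def crop(n,im,cal,c,r,z,w=45):
    im=im.copy(); p=proj(n,np.array([c[0],c[1],z]),cal).astype(int)
    k=4; big=cv2.resize(im,None,fx=k,fy=k,interpolation=cv2.INTER_CUBIC)
    cv2.polylines(big,[np.int32((proj(n,circ(c,r,z),cal)+.5)*k)],True,(255,0,0),1)
    x,y=np.clip(p*k,[130,140],[640*k-130,400*k-140]); M.append(big[y-140:y+140,x-130:x+130])
for k,r in ((0,.025),(1,.025),(2,.031)):
    p,c,i=s[k]; x,q=fitc("wrist",i,c,p,r,.08,1); print("mould",k,np.round(x,4),round(q,1)); crop("wrist",i,c,x,r,.08)
for k,n in ((3,"wrist"),(4,"scene"),(5,"side")):
    c,i=s[k][1:]
    for p,r in (((.4765,.165),.0325),((.565,.176),.0265),((.645,.185),.0265)):
        x,q=fitc(n,i,c,p,r,.045,-1); print(n,np.round(x,4),round(q,1))
        if k==3: crop(n,i,c,x,r,.045)
cv2.imwrite("pics/m1.png",np.vstack([np.hstack(M[:3]),np.hstack(M[3:6])])[:,:,::-1])
E
python3 fit.py
```

```text
1.7833 [-39.  24.  87.  -0.  69.  44.]
2.775 [-17.  29.  78.  -0.  73.  67.]
3.5833 [-20.  15. 102.  -0.  63.  64.]
4.775 [11. 26. 83. -0. 71. 95.]
[array([ 0.678, -0.347,  0.15 ]), array([ 0.678, -0.353,  0.15 ])]
mould 0 [ 0.473 -0.313] 60.0
mould 1 [ 0.6175 -0.122 ] 60.0
mould 2 [ 0.436  -0.0898] 58.7
wrist [0.4659 0.1578] 4.7
wrist [0.5663 0.1774] 12.9
wrist [0.6568 0.1894] 13.6
scene [0.4603 0.1679] 6.3
scene [0.5646 0.1737] 4.8
scene [0.6442 0.1848] 2.8
side [0.4901 0.1501] 9.2
side [0.5634 0.1866] 8.4
side [0.6422 0.1951] 10.8
```

View pics/m1.png

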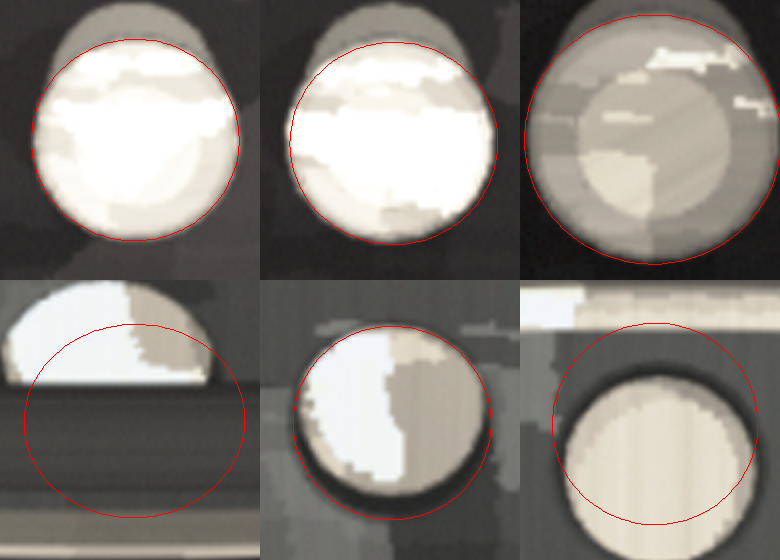

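The mould fits sit well on the lids. The middle pocket's mouth also fits (295–490, bottom edge at row 518 of the montage). The large and end pocket fits are wrong, so I'll look at each from directly above and fit again with a tighter prior.

```bash
sed -i 's/-5,60/-5,150/' h.py
python3 - <<'E'
from h import *
import pickle
s=pickle.load(open("v.pkl","rb")); m=np.array([.5663,.1774])
for o in(.09,-.08):
    p=m+o*TY[:2]; c,i=look(p); s.append((p,c,i)); print(arm.current_t(),p)
pickle.dump(s,open("v.pkl","wb"))
E
cat > fit2.py <<'E'
exec(open("fit.py").read().split("for k,n in")[0])
P=[]
for k,r in((6,.0325),(3,.0265),(7,.0265)):
    p,c,i=s[k]; 
    if k==3:p=(.5663,.1774)
    for rr in (r,r+.002):
        x,q=fitc("wrist",i,c,p,rr,.045,-1,.006); print("pocket",rr,np.round(x,4),round(q,1))
        if rr==r: P.append(x); crop("wrist",i,c,x,r,.045)
    x,q=fitc("wrist",i,c,p,r,.020,1,.006); print("   floor",np.round(x,4),round(q,1))
for a,b in((0,1),(1,2)): d=P[b]-P[a]; print(np.hypot(*d),np.degrees(np.arctan2(d[1],d[0])))
cv2.imwrite("pics/m2.png",np.vstack([np.hstack(M[:3]),np.hstack(M[3:6])])[:,:,::-1])
E
python3 fit2.py
```

```text
5.3667 [0.47692662 0.16679818]
6.1333 [0.64574301 0.18682384]
mould 0 [ 0.4731 -0.3134] 112.7
mould 1 [ 0.6181 -0.121 ] 121.5
mould 2 [ 0.4366 -0.09  ] 73.0
pocket 0.0325 [0.4774 0.1673] 14.3
pocket 0.0345 [0.4799 0.168 ] 17.7
   floor [0.4758 0.1668] 72.6
pocket 0.0265 [0.5663 0.1774] 12.9
pocket 0.028499999999999998 [0.5689 0.1778] 18.9
   floor [0.5649 0.1772] 71.5
pocket 0.0265 [0.6457 0.1872] 13.7
pocket 0.028499999999999998 [0.6484 0.187 ] 20.3
   floor [0.6444 0.1863] 75.6
0.08940571831988149 6.499897640947323
0.08005712076485225 7.023797759250146
```

View pics/m2.png

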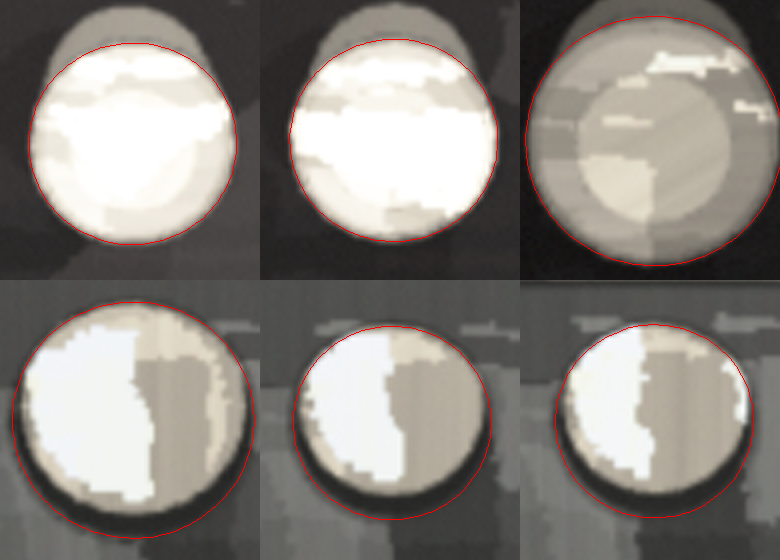

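Pocket spacings of 89.4 and 80.1 mm match the expected 90 and 80, so I'll pick and insert mould a into the end pocket.

```bash
cat >> h.py <<'E'
pM=np.array([.5660,.1774]); pock=dict(M=pM,L=pM+.09*TY[:2],E=pM-.08*TY[:2])
H=.05
def pick(p,w):
    arm.grip(w+.024); arm.move_to([p[0],p[1],.17],R); arm.move_l([p[0],p[1],H],feed=.15)
    arm.grip(w-.02); print("width",arm.current_width(),arm.current_t())
    arm.move_l([p[0],p[1],.2],feed=.25)
def insert(p,w):
    arm.move_to([p[0],p[1],.2],R); arm.sleep(.1); f0=arm.current_force(); print("f0",np.round(f0,1))
    arm.move_l([p[0],p[1],H+.050],feed=.2)
    for z in (.043,.039,.035,.030,.025,.0208):
        arm.move_l([p[0],p[1],H+z],feed=.06); f=arm.current_force()-f0; print(z,np.round(f,1))
        if np.linalg.norm(f)>15: print("STOP"); return False
    print("in",arm.current_t()); return True
def release(p,w):
    arm.grip(w+.024); arm.move_l([p[0],p[1],.19],feed=.25); print(arm.current_t())
E
python3 - <<'E'
from h import *
pick((.4731,-.3134),.05)
if insert(pock["E"],.05): release(pock["E"],.05)
E
```

```text
width 0.048984516180448634 9.975
f0 [-0.  -0.3 -2.3]
0.043 [ 0.9 -0.2  0. ]
0.039 [ 2.3 -0.6 -1.1]
0.035 [ 2.6 -1.5 -2.8]
0.03 [ 4.  -2.9 -2.4]
0.025 [ 4.7 -1.5 -2.5]
0.0208 [ 5.3 -3.3  0.3]
in 14.9083
16.1
```

Mould a went in with low forces. The other two follow.

```bash
python3 - <<'E'
from h import *
d=np.array([.0007,-.0003])
for p,k,w in(((.6181,-.121),"M",.05),((.4366,-.090),"L",.062)):
    pick(p,w)
    if not insert(pock[k]+d,w): break
    release(pock[k]+d,w)
c,i=arm.get_calibration("wrist"),arm.snapshot("wrist")
j=arm.snapshot("scene")[140:270,310:470]
cv2.imwrite("pics/after.png",np.hstack([cv2.resize(i,(430,269)),cv2.resize(j,(331,269),interpolation=cv2.INTER_CUBIC)])[:,:,::-1])
E
```

```text
width 0.04905033990257608 18.95
f0 [ 0.1 -0.2 -2.1]
0.043 [-0.3  0.  -0.5]
0.039 [ 0.2 -0.5 -0.9]
0.035 [ 0.6 -0.   0.4]
0.03 [-0.5  0.3 -0.3]
0.025 [-0.  -0.6 -1.5]
0.0208 [-0.1  0.2  0.1]
in 23.125
24.3167
width 0.06112868683413571 27.3167
f0 [-0.2 -0.1 -4.2]
0.043 [-0.2  0.1  1.4]
0.039 [ 1.1 -1.3  0.6]
0.035 [ 2.3 -1.8 -0.3]
0.03 [ 2.7 -3.5 -0.6]
0.025 [ 2.9 -3.1 -0.4]
0.0208 [ 3.3 -2.4 -0.4]
in 31.35
32.5417
```

View pics/after.png

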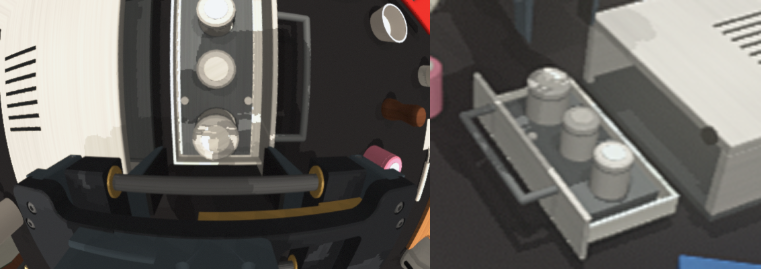

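All three moulds stand level and upright in the tray. Next I estimate the unit's face position and push the bar shut, with the fingers closed and their closing axis along the bar.

```bash
python3 - <<'E'
from h import *
s=lambda x,y,f,a,b:((x+.5)/f-.5+a,(y+.5)/f-.5+b)
ref=np.array([.5587,.1744,0])
for n,p in(("scene",s(475,0,5.5,315,160)),("scene",s(770,270,5.5,315,160)),("side",s(5,391,4.4,220,140)),("side",s(375,527,4.4,220,140))):
    q=atz(n,p,.135)-ref; print("face x",q@TX,"travel",q@TX+.131-.056)
for y in(TY,-TY):
    a=ref-.178*TX; print(np.round(Rt(y)[:,0],2),[ (None if (j:=arm.solve_ik([a[0]+k*TX[0],a[1]+k*TX[1],.055],Rt(y))) is None else np.round(j,0)) for k in (0,.22)])
E
```

```text
face x 0.11253368334302105 travel 0.18753368334302106
face x 0.11684227368590538 travel 0.1918422736859054
face x 0.11251762378322286 travel 0.18751762378322287
face x 0.1162256225304987 travel 0.1912256225304987
[ 0.12 -0.99  0.  ] [array([ -6.,  36.,  93.,  -0.,  51., 167.]), array([  16.,   37.,   91.,   -0.,   53., -171.])]
[-0.12  0.99  0.  ] [array([ -6.,  36.,  93.,  -0.,  51., -13.]), array([16., 37., 91., -0., 53.,  9.])]
```

```bash
python3 - <<'E'
from h import *
ref=np.array([.5587,.1744,0]); R2=Rt(-TY)
P=lambda x,z:list((ref+x*TX)[:2])+[z]
arm.grip(0.0)
arm.move_to(P(-.19,.2),R2); arm.move_l(P(-.19,.055),feed=.2); arm.sleep(.1); f0=arm.current_force(); print(arm.current_t())
x=-.19; st=[.02]*9+[.004]*4+[.002]*14
for d in st:
    x+=d; arm.move_l(P(x,.055),feed=.08 if d>.01 else .04); f=(arm.current_force()-f0)@TX; print(round(x,3),round(f,1),end="; ")
    if f<-25: print("STOP"); break
print(arm.current_t())
i=arm.snapshot("scene");cv2.imwrite("pics/push.png",cv2.resize(i[110:290,280:520],None,fx=3,fy=3)[:,:,::-1])
E
```

```text
36.6583
-0.17 0.4; -0.15 0.6; -0.13 -0.1; -0.11 -0.6; -0.09 0.2; -0.07 0.5; -0.05 0.3; -0.03 0.2; -0.01 -0.2; -0.006 -2.9; -0.002 -4.2; 0.002 -4.0; 0.006 -3.1; 0.008 -4.6; 0.01 -5.0; 0.012 -5.8; 0.014 -4.5; 0.016 -6.0; 0.018 -4.8; 0.02 -4.7; 0.022 -5.4; 0.024 -4.5; 0.026 -5.3; 0.028 -4.7; 0.03 -5.4; 0.032 -6.3; 0.034 -6.0; 44.7583
```

View pics/push.png

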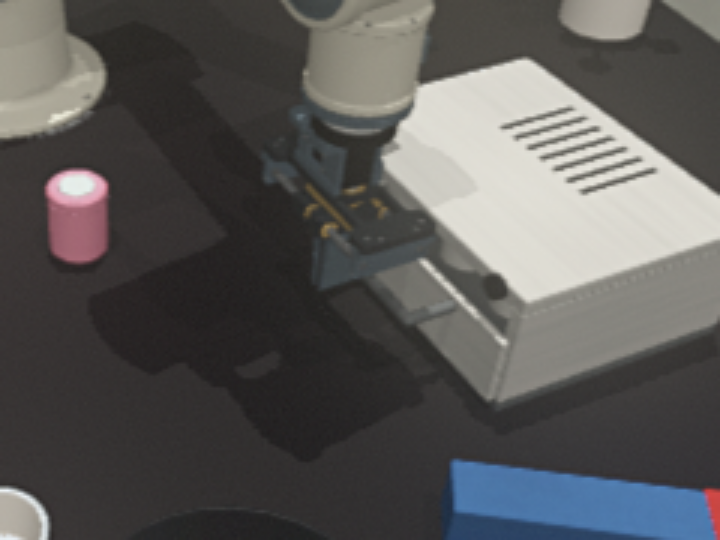

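The drawer is nearly shut, with the panel about at the face. I'll keep going in small steps until the stop is felt.

```bash
python3 - <<'E'
from h import *
ref=np.array([.5587,.1744,0]); p0=np.array(arm.current_ee_pos()); x=0
f0=arm.current_force()@TX
for k in range(24):
    x+=.001; arm.move_l(list(p0+x*TX),feed=.03); f=arm.current_force()@TX-f0; print(round(x,3),round(f,1),end="; ")
    if f<-15: print("STOP"); break
print(arm.current_t())
if f<-15:
    arm.move_l(list(p0-.06*TX),feed=.15); q=np.array(arm.current_ee_pos()); arm.move_l([q[0],q[1],.25],feed=.25)
i=arm.snapshot("scene");cv2.imwrite("pics/push2.png",cv2.resize(i[110:290,200:520],None,fx=2.5,fy=2.5)[:,:,::-1]); print(arm.current_t())
E
```

```text
0.001 0.1; 0.002 -3.9; 0.003 -11.5; 0.004 -19.3; STOP
45.8083
47.3667
```

View pics/push2.png

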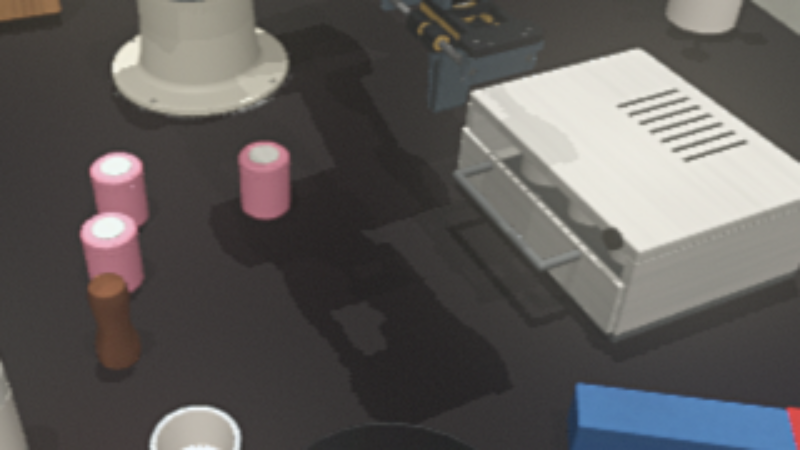

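The panel is flush with the unit, the hard stop was felt at the expected travel (about 0.19 m), and the gripper is clear.

```bash
python3 -c "
from rig import arm
print(arm.sign_off())"
```

```text
the job is handed in; nothing more can be done
None
```

All three moulds are down in their pockets, the drawer is pushed fully shut against its stop, and the job was handed in at about 47 s on the robot's clock; sign-off returned no verdict.

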